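# Hook and snap the vent cover onto the kitchen air cleaner

### The job

The filter of the little white air cleaner has been changed; put its grey vent cover back on. Take the cover (the blue rib is its grip), hook its front tongue into the slot at the front of the open bay and let go so that its back end leans on the orange catch; then press the back end down until the cover snaps in flat. Leave the mug, garlic, tea box and teaspoon where they are.

Things in the scene. Friction and masses are not known exactly. Their poses are not given: they have to be found in the camera images.
- air_cleaner: White table-top air cleaner, 190 x 130 x 62 mm, fixed, level. Origin: centre of its underside; x runs from the slot to the catch (roughly away from the robot), z up. On top an open bay: x = -62.5 to 62.5, |y| < 44.5 mm. In it side ledges (x = -45 to 62, |y| > 34) and a back ledge (x > 54), tops at z = 50 mm, carry the cover; elsewhere it is open down to the filter at z = 36 mm.
- slot (a point): Edge of the roof over the slot, in the middle: (-62.5, 0, 56) mm in the cleaner's frame. The slot is at the front (-x) end of the bay: roof from z = 56 to 62 mm, end wall at x = -75.5, open below the roof to z = 30.
- seat (a point): Where the cover's origin lies when it is seated: (-2.5, 0, 50) mm in the cleaner's frame, axes parallel; 2.5 mm of play to each side, 5 mm along x. The cover's plate is then level with the cleaner's top.
- catch_nose (a point): Front of the nose of the orange sprung catch at the back of the bay, (60.5, 0, 58) mm in the cleaner's frame, at rest; 34 mm wide. Its ramp rises from the nose, leaning back 30 degrees, to (75, 76). The cover's tab, pressed down the ramp, drives the catch back (+x; 2 N plus 0.4 N a mm) and snaps under the nose; about 4 to 10 N of push at the press mark.
- vent_cover: Grey slatted vent cover, 0.15 kg, loose, starts flat on the worktop, right way up. Origin: centre of its plate's underside; -x is its front. Plate 120 x 84 x 12 mm. Front tongue 60 mm wide, z = 0 to 5, out to x = -72. Back tab 36 mm wide, z = 0 to 5, out to x = 66. Blue grip rib on top along x: 14 mm thick in y, x = -35 to 15, z = 12 to 36 mm. Graspable from above across the rib.
- cover_lip (a point): Middle of the tip of the cover's front tongue: (-72, 0, 2.5) mm in the cover's frame. Tilt the cover front end down by about 0.28 rad to slide the tongue under the roof clear of the catch. Hooked in and let go, the cover leans front end down by about 0.13 rad, underside on the front ends of the side ledges, tab on the catch's ramp.
- cover_press (a point): Blue rectangular press mark on top of the cover's back end, (41, 0, 12) mm in the cover's frame: the place to press.
- mug: White mug, 84 x 113 x 88 mm, bystander; origin at its underside.
- garlic: Garlic bulb, 50 mm, bystander; origin at its underside.
- tea_box: Red tea box, 63 x 131 x 66 mm, bystander; origin at its underside.
- teaspoon: Teaspoon with red handle, 132 mm long, lying flat, bystander; origin at its underside.
Things that resemble listed ones, but are neither listed nor needed, are in the scene too. Of the things that look like the air_cleaner, take the one that is farthest to the robot's right at the start. Leave any green look-alike of the vent_cover alone.

How it is judged:
By the outcome, as a careful person would: the job done as asked, in the order asked, and still so for the second after the job is handed in, with the robot touching nothing.
It also fails if it takes over 42 s, if anything falls off the work surface, if the arm or the gripper's body presses on something with over 40 N, if the wrist force passes 120 N, or if a joint passes its speed limit or range.

### The arm

A 6-joint arm with a two-finger parallel gripper is mounted at the origin on a cart in front of the work surface, level with it; the furniture and walls round the work are solid. World frame = base frame: x ahead of the robot, y to its left, z up, the work surface at z = 0. Lengths are in m, angles in rad, forces in N, time in s.
With the tool pointing down it reaches from about 0.275 to 0.875 m from the base axis. Payload 12.5 kg.
Tool frame: the origin (TCP) lies on the centre line of the jaws, within the pads' length; the fingertips stand r.finger_overhang ahead of it and the grasp point (between the pads) lies 3 mm ahead of it (r.finger_overhang is the distance from the TCP to the fingertips, in m); z points along the fingers, y is the line along which they close (so a half turn about z gives the same grasp; the last joint's range is limited). The gripper opens to 85 mm and grips with 20 to 120 N. Pads are 22 mm wide; open, the fingers measure 114 mm over their backs; the gripper's body (76 mm by 85 mm) begins 54 mm behind the grasp point. The pads swing forward as they close: fully open they stand 13 mm farther back than shut.
Start: joints at [1.145, 0.351, 1.652, -0, 1.139, -0.085], TCP at [0.184, 0.518, 0.253] pointing down, gripper open.
Joint ranges: [-2.75, 2.75], [-0.79, 2.1], [0.01, 2.65], [-1.57, 4.71], [0.07, 3.14], [-2.87, 2.87]. Speed limits (rad/s): [2.22, 2.22, 2.79, 3.14, 3.14, 3.14].

### API

Orientations are given as a unit quaternion [x, y, z, w].
In Python, from cell import r, optics gives the robot as it stands. The module is installed in compiled form; this text tells all that it offers. Calls block until the motion is done:
- r.move_to(position, orientation): joint-space move of the TCP to a pose.
- r.move_linear(position, rot=None, vel=0.15): straight line of the TCP; rot=None keeps the orientation; vel is the mean speed in m/s.
- r.set_joints(angles): joint-space move.
- r.set_gripper(opening, squeeze=None): opening from 0.0 (shut) to 1.0 (fully open); squeeze is the grip in N (None keeps the last); returns when the fingers have stopped.
- r.sleep(seconds).
- r.inverse_kinematics(position, orientation): joint angles nearest the present ones, or None.
- optics.get_image(name): name is "scene" or "top" or "wrist"; returns a dict with "pixels" (420x560x3 uint8, red, green, blue), "depth" (420x560 float32, m along the optical axis (not along the pixel's ray), 0 where there is no reading), "fx", "fy", "cx", "cy" (pixels), "D" ([k1, k2, p1, p2, k3] as OpenCV has them; the pictures are not rectified), "camera_from_world" (4x4, takes a point from world to camera coordinates); the wrist camera has in their place "mount" (4x4, takes a point from camera to tool coordinates, whose origin is the TCP and whose axes are the flange's). Camera axes: x right, y down, z forward; pixel columns grow to the right and rows downward; lengths in m; the calibration is good to about 2 mm. A picture is of the moment at which its call begins: read the wrist's pose just before it.
A pose or a line that the arm cannot do raises r.PlanningError and nothing moves.
- r.hand_in(): hands the job in; it is judged then, once.
Readings, each from a call of its own:
- r.current_t(): time.
- r.current_q(): joint angles.
- r.current_qvel(): joint speeds.
- r.current_effort(): joint torques, N m.
- r.current_tool_pos(): TCP position.
- r.current_ee_rot(): TCP orientation.
- r.current_contact_force(): force on the tool from outside, world axes, zero at the start.
- r.current_torque(): the same for the moment, N m.
- r.current_opening(): opening from 0.0 (shut) to 1.0 (fully open).
- r.current_finger_force(): force on a finger pad.
Only numpy, scipy, OpenCV 4.12 (cv2) and the standard library are available. Lean on these libraries where they do the work, as an engineer would, in place of code of your own. Each camera call takes 0.05 s, during which the arm holds its last target. There are 200 camera calls.

## Working session

There is one attempt and no reset: what is moved stays moved. The work goes in short steps, each a Python script; the robot and the scene stay as the last script left them, time stands still between calls to the robot, and variables do not carry over. Pictures are saved under pics/ and viewed, at most 12 in all, crops included, and the job is handed in when it is done.

```bash
mkdir -p pics; cat > h.py <<'E'
import numpy as np, cv2
from cell import r, optics
def snap(n,f):
    im=optics.get_image(n); cv2.imwrite(f'pics/{f}.png',im['pixels'][:,:,::-1]); np.save(f'pics/{f}.npy',im,allow_pickle=True); return im
def load(f): return np.load(f'pics/{f}.npy',allow_pickle=True).item()
def world(im,px,z=None,T=None):
    """pixels->world, by depth or by intersection with height z"""
    px=np.atleast_2d(np.array(px,float)); K=np.array([[im['fx'],0,im['cx']],[0,im['fy'],im['cy']],[0,0,1]])
    n=cv2.undistortPoints(px[:,None],K,np.array(im['D']))[:,0]
    C=np.linalg.inv(im['camera_from_world']) if T is None else T
    ray=np.c_[n,np.ones(len(n))]
    if z is None:
        d=np.array([im['depth'][int(round(v)),int(round(u))] for u,v in px])[:,None]
    else:
        d=((z-C[2,3])/(ray@C[:3,:3].T)[:,2])[:,None]
    return (ray*d)@C[:3,:3].T+C[:3,3]
E
python3 - <<'E'
from h import *
a=snap('scene','s0');b=snap('top','t0')
print(r.current_t(),r.finger_overhang,r.current_ee_rot())
E
```

```text
0.1 0.022 [ 1.69587322e-01  9.85515026e-01 -5.07981223e-04 -1.22122725e-04]
```

View pics/s0.png

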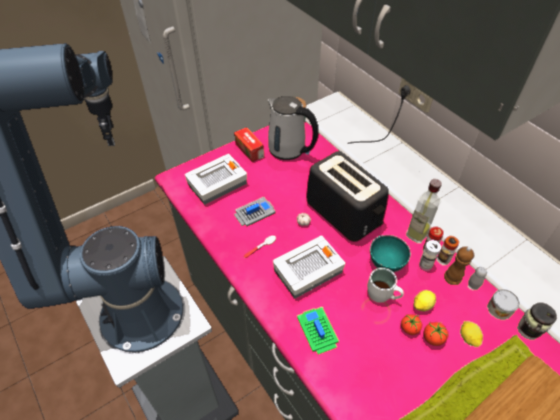

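View pics/t0.png

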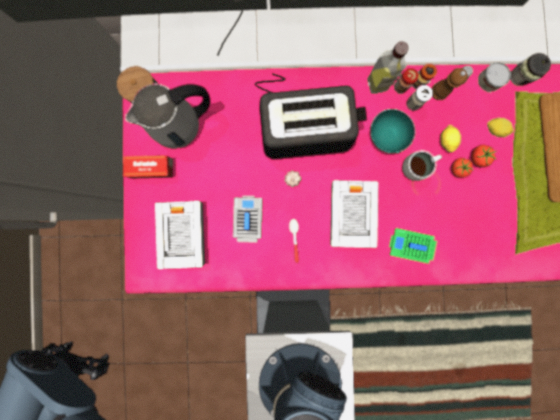

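Candidates: cleaners at top-view (179,235) and (355,213), and the robot's right is the image's right, so I take (355,213). Covers: grey (247,218) and green (413,245), so I take the grey one. I'll check both in one close crop.

```bash
python3 - <<'E'
from h import *
b=load('t0'); p=b['pixels'][:,:,::-1]
c1=cv2.resize(p[190:250,222:272],None,fx=8,fy=8,interpolation=cv2.INTER_CUBIC)[:, :400]
c2=cv2.resize(p[175:251,325:385],None,fx=6.5,fy=6.5,interpolation=cv2.INTER_CUBIC)
o=np.zeros((500,800,3),np.uint8);o[:480,:400]=c1;o[:494,405:795]=c2[:494]
cv2.imwrite('pics/c0.png',o)
print(world(b,[[247,218],[355,213],[320,250],[355,185]]), b['fx'],np.linalg.inv(b['camera_from_world']))
E
```

```text
[[ 0.49855608  0.14084387  0.03827854]
 [ 0.50431667 -0.17476171  0.03563072]
 [ 0.39698727 -0.07232437 -0.00142637]
 [ 0.5844166  -0.17382753  0.05707407]] 410.1117565074968 [[-0.02794279 -0.9989698   0.03575654  0.48011783]
 [-0.99959037  0.02814578  0.00518638  0.03412049]
 [-0.00618744 -0.03559697 -0.99934707  1.23274175]
 [ 0.          0.          0.          1.        ]]
```

View pics/c0.png

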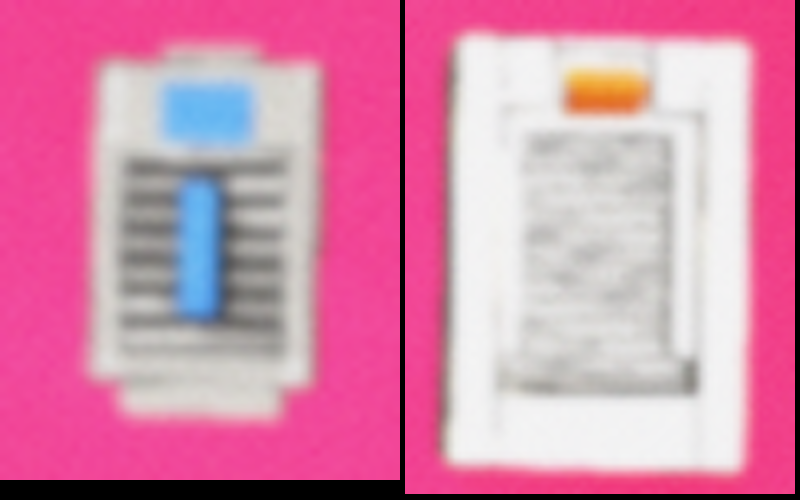

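Left crop: the grey cover, with its press mark (blue) at the far end, the rib lengthwise and the wide tongue towards the robot. Right crop: the right-hand cleaner, with its orange catch far and its slot near. Both x axes run roughly along world +x. Next I'll refine with the wrist camera.

```bash
cat >> h.py <<'E'
from scipy.spatial.transform import Rotation as Ro
def wsnap(f):
    p=np.array(r.current_tool_pos());q=r.current_ee_rot()
    im=optics.get_image('wrist'); T=np.eye(4);T[:3,:3]=Ro.from_quat(q).as_matrix();T[:3,3]=p
    im['T']=T@im['mount']; cv2.imwrite(f'pics/{f}.png',im['pixels'][:,:,::-1]); np.save(f'pics/{f}.npy',im,allow_pickle=True); return im
E
python3 - <<'E'
from h import *
Q=[0,1,0,0]
print(r.inverse_kinematics([.5,-.17,.3],Q),r.inverse_kinematics([.5,.14,.3],Q))
r.move_to([.48,-.17,.30],Q)
a=wsnap('w1'); print(r.current_t(),a['mount'],a['fx'])
r.move_to([.46,.14,.25],Q)
wsnap('w2'); print(r.current_t(),r.current_q())
o=np.hstack([cv2.imread('pics/w1.png'),cv2.imread('pics/w2.png')])
E
```

```text
[-4.15902543e-01  2.65120101e-01  1.64994806e+00 -4.44089210e-16
  1.22652449e+00 -1.98669887e+00] [ 1.83332906e-01  2.48284041e-01  1.67201920e+00 -4.44089210e-16
  1.22128941e+00 -1.38746342e+00]
2.8 [[ 1.20472859e-04 -9.49002079e-01 -3.15269790e-01  8.12894626e-02]
 [ 9.99999813e-01 -7.45382549e-05  6.06495773e-04  3.53086331e-04]
 [-5.99065409e-04 -3.15269804e-01  9.49001892e-01 -1.19900313e-01]
 [ 0.00000000e+00  0.00000000e+00  0.00000000e+00  1.00000000e+00]] 315.53871047826385
4.05 [ 1.96787441e-01  2.28596903e-01  1.82745874e+00 -1.85715514e-04
  1.08505059e+00 -1.37286078e+00]
```

View pics/w1.png

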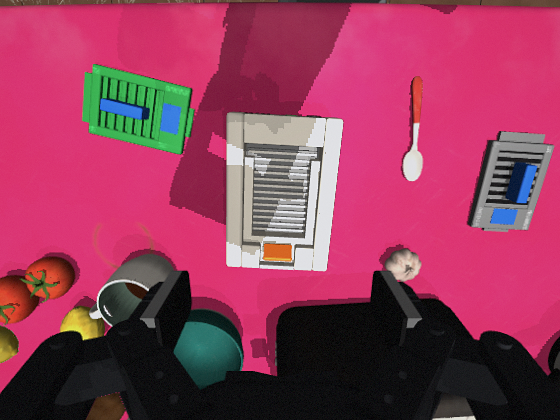

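View pics/w2.png

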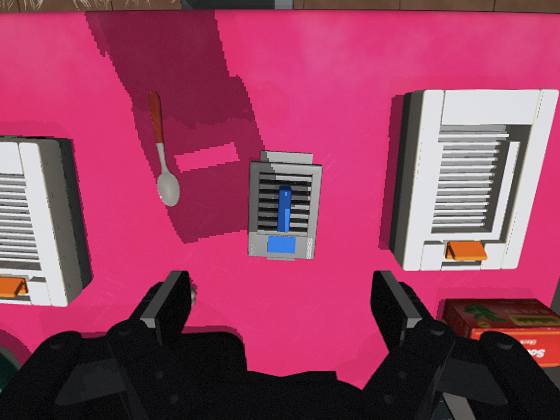

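w1: the cleaner's top corners are at (228,113), (343,119), (326,270) and (227,268), with the catch at (277,252). w2: the cover's plate runs from (250,162) to (316,258), with the mark at (282,244) and the rib from (284,188) to (284,230). I'll enlarge both for exact corners.

```bash
python3 - <<'E'
from h import *
a=cv2.imread('pics/w1.png')[100:285,215:355];b=cv2.imread('pics/w2.png')[140:270,235:335]
a=cv2.resize(a,None,fx=3.2,fy=3.2,interpolation=cv2.INTER_CUBIC);b=cv2.resize(b,None,fx=3.5,fy=3.5,interpolation=cv2.INTER_CUBIC)
o=np.zeros((600,800,3),np.uint8);o[:a.shape[0],:448]=a;o[:b.shape[0],449:449+b.shape[1]]=b
cv2.imwrite('pics/c1.png',o)
E
```

```text
(no output)
```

View pics/c1.png

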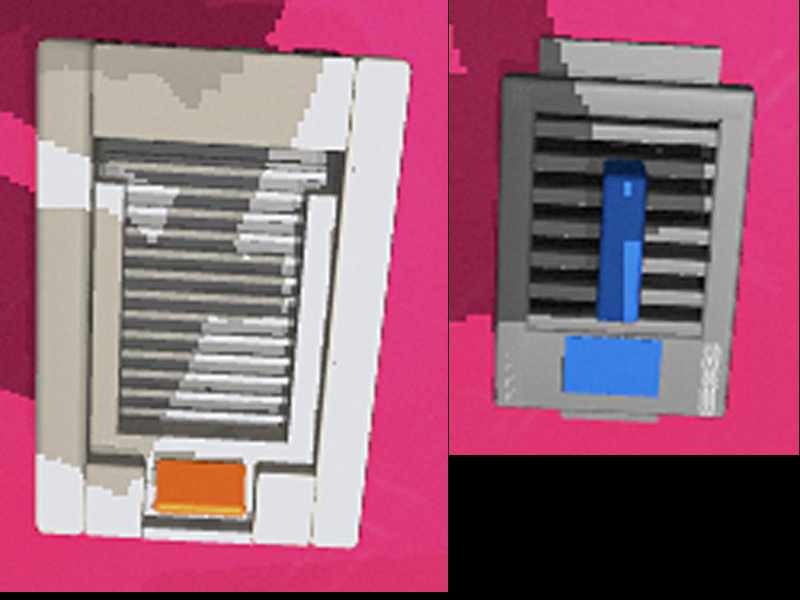

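Left crop: cleaner corners at (40,40), (411,62), (356,547), (37,532), roof edge (95,138)–(345,152). Right crop: cover plate corners at (502,73), (755,88), (722,416), (496,405), tongue tip (541,38)–(721,46).

```bash
python3 - <<'E'
from h import *
def fit(f,cp,s,off,org,model,z):
    im=load(f);px=(np.array(cp,float)-org)/s+off
    w=np.vstack([world(im,p,z=zz,T=im['T']) for p,zz in zip(px,z)])[:,:2]
    m=np.array(model)/1e3; a=m-m.mean(0);b=w-w.mean(0)
    th=np.arctan2((a[:,0]*b[:,1]-a[:,1]*b[:,0]).sum(),(a*b).sum())
    R=np.array([[np.cos(th),-np.sin(th)],[np.sin(th),np.cos(th)]]); t=w.mean(0)-R@m.mean(0)
    print(f,'t',t.round(4),'th',th.round(4),'res mm',((w-(m@R.T+t))@R*1e3).round(1).tolist()); return t,th,im
fit('w1',[(40,40),(411,62),(356,547),(37,532),(95,138),(345,152)],3.2,[215,100],[0,0],
 [(-95,-65),(-95,65),(95,65),(95,-65),(-62.5,-44.5),(-62.5,44.5)],[.062]*6)
fit('w2',[(502,73),(755,88),(722,416),(496,405),(541,38),(721,46)],3.5,[235,140],[449,0],
 [(-60,-42),(-60,42),(60,42),(60,-42),(-72,-30),(-72,30)],[.012]*4+[.005]*2)
im=load('w1');print(world(im,[(300,125),(335,200),(232,200),(300,265)],T=im['T']).round(4))
im=load('w2');print(world(im,[(312,210),(253,210),(300,255),(220,200)],T=im['T']).round(4))
# rib top and top-cam check
b=load('t0');px=np.array([(450,38),(752,42),(746,470),(445,465)],float)
px=(px-[405,0])/6.5+[325,175]
print('top cleaner',world(b,px,z=.062).round(4),world(b,px,z=.062).mean(0).round(4))
px=np.array([(100,62),(322,66),(311,386),(90,378)],float)/8+[222,190]
print('top cover',world(b,px,z=.012).mean(0).round(4))
E
```

```text
w1 t [ 0.5028 -0.1687] th -0.0556 res mm [[1.2, 1.8], [1.3, -1.6], [-2.0, -1.5], [-1.6, 1.3], [0.6, 0.7], [0.5, -0.7]]
w2 t [0.5011 0.1434] th -0.0546 res mm [[-0.2, 0.6], [0.3, -0.8], [-0.6, -1.3], [-0.6, 1.3], [0.8, 0.5], [0.2, -0.3]]
[[ 0.4189 -0.1475  0.0612]
 [ 0.5235 -0.093  -0.0015]
 [ 0.5049 -0.2264  0.0616]
 [ 0.5909 -0.1441  0.0616]]
[[4.982e-01 1.777e-01 1.050e-02]
 [4.979e-01 1.069e-01 1.130e-02]
 [5.579e-01 1.644e-01 1.050e-02]
 [4.886e-01 6.590e-02 4.000e-04]]
top cleaner [[ 0.5977 -0.1072  0.062 ]
 [ 0.5923 -0.2406  0.062 ]
 [ 0.4041 -0.2312  0.062 ]
 [ 0.4102 -0.0989  0.062 ]] [ 0.5011 -0.1695  0.062 ]
top cover [0.4994 0.1411 0.012 ]
```

```bash
cat >> h.py <<'E'
CL=(np.array([.5028,-.1687,0]),-.0545); CV=(np.array([.5011,.1434,0]),-.0546)
GX,GZ=-.003,.034          # grasp point in cover frame
FL=Ro.from_matrix(np.diag([-1.,1,-1]))
def tool(base,x0,z0,tilt,gx=GX,gz=GZ):
    """TCP pose holding the cover (origin x0,z0 in base frame, front down by tilt)"""
    A=Ro.from_euler('z',base[1])*Ro.from_euler('y',-tilt)
    o=base[0]+Ro.from_euler('z',base[1]).apply([x0,0,z0])
    return o+A.apply([gx,0,gz+.003]),(A*FL).as_quat()
E
python3 - <<'E'
from h import *
# plan check
for a in [(CL,.021,.130,.28),(CL,.021,.071,.28),(CL,.001,.065,.28),(CL,0,.0595,.17)]: print(r.inverse_kinematics(*tool(*a)) is not None)
p,q=tool(CV,0,0,0)
r.set_gripper(.6,40); r.move_to(p+[0,0,.08],q); r.move_linear(p+[0,0,.001],vel=.1)
print(r.current_contact_force()); r.set_gripper(0,40)
print(r.current_opening(),r.current_finger_force(),r.current_t())
r.move_linear(p+[0,0,.12],vel=.15)
print(r.current_opening(),r.current_contact_force(),r.current_t()); wsnap('w3')
E
```

```text
True
True
True
True
[-0.17418068 -0.04263476  0.0482459 ]
0.1539597067621824 40.30212342739105 6.4583
0.15155907768647564 [-0.49546361  0.04553321 -1.43169014] 7.4
```

View pics/w3.png

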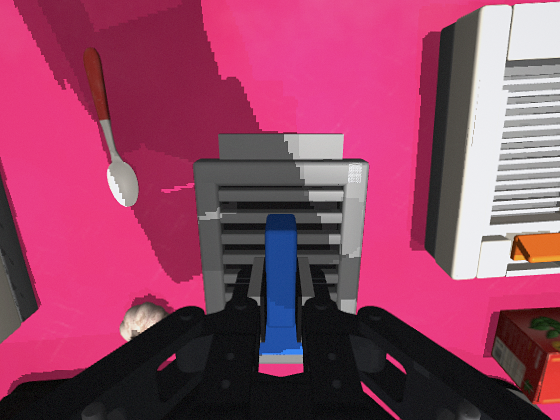

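w3: the cover is held squarely, with its tongue tip at (219–343,134) and plate front corners at (195,161) and (367,161). I'll measure where the cover sits in the gripper, from depth.

```bash
python3 - <<'E'
from h import *
im=load('w3'); p=np.array(r.current_tool_pos()); R=Ro.from_quat(r.current_ee_rot())
exp=[(-72,-30,5),(-72,30,5),(-60,-42,12),(-60,42,12),(-63,0,5),(-57,-20,12),(-25,38,12)]
w=world(im,[(220,136),(342,136),(197,163),(365,163),(282,150),(240,170),(350,240)],T=im['T'])
A=R*FL.inv()
print((A.inv().apply(w-p)*1e3+[GX*1e3,0,GZ*1e3+3]).round(1),'\n',exp)
E
```

```text
[[-70.6 -28.6   2.8]
 [-70.6  29.9   2.6]
 [-58.6 -39.1   8.6]
 [-58.9  40.   10.1]
 [-64.1   1.1   4.1]
 [-55.4 -18.8   9.2]
 [-19.6  35.7   9.9]] 
 [(-72, -30, 5), (-72, 30, 5), (-60, -42, 12), (-60, 42, 12), (-63, 0, 5), (-57, -20, 12), (-25, 38, 12)]
```

```bash
python3 - <<'E'
from h import *
def go(x,z,t,v=.06,lin=True):
    p,q=tool(CL,x,z,t)
    r.move_linear(p,q,vel=v) if lin else r.move_to(p,q)
    print(np.round(r.current_contact_force(),1),np.round(r.current_torque(),2),round(r.current_t(),2))
go(.021,.125,.28,lin=False)
go(.021,.0722,.28)
for k in (.014,.007,.0005): go(k,.0665+k*.2875,.28,.04)
wsnap('w4')
E
```

```text
[-0.5  0.6 -1.9] [ 0.05  0.23 -0.03] 8.64
[-0.1 -0.1 -1.8] [0.01 0.14 0.  ] 9.68
[-0.3 -0.  -1.9] [-0.03  0.24 -0.04] 10.01
[ 1.  -0.1 -2.3] [-0.01  0.18  0.01] 10.34
[ 0.4  0.2 -2.3] [0.03 0.18 0.03] 10.66
```

View pics/w4.png

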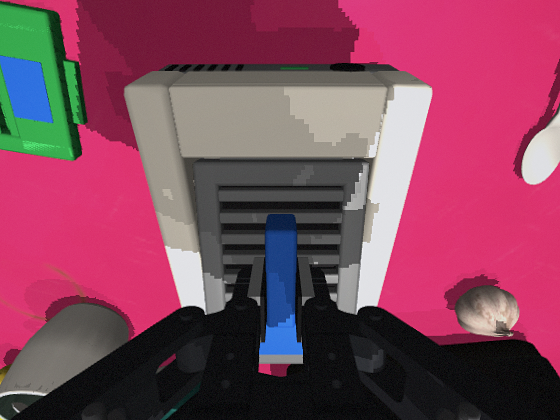

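w4: the tongue is hidden under the roof, with the plate's front edge just behind the roof edge at row 158 and centred in the bay (195–367), with no contact force. Next I lower the tilt and release.

```bash
python3 - <<'E'
from h import *
def F(): print(np.round(r.current_contact_force(),1),np.round(r.current_torque(),2),round(r.current_t(),2))
p,q=tool(CL,.0005,.0605,.17); r.move_linear(p,q,vel=.02); F()
r.set_gripper(.5); F()
up=Ro.from_quat(q).apply([0,0,-1])
r.move_linear(p+up*.05,vel=.1); F()
p,q=tool(CL,.0,.2,0); r.move_to(p+[-.02,0,0],q); r.set_gripper(0); wsnap('w5'); F()
E
```

```text
[-0.1 -0.7 -1.2] [0.03 0.14 0.03] 11.18
[ 0.  -0.1  0.4] [ 0.1   0.06 -0.06] 11.57
[-0.2 -0.1 -0.3] [0.02 0.09 0.06] 12.22
[ 0.3  0.5 -0.1] [-0.04  0.03  0.02] 13.22
```

View pics/w5.png

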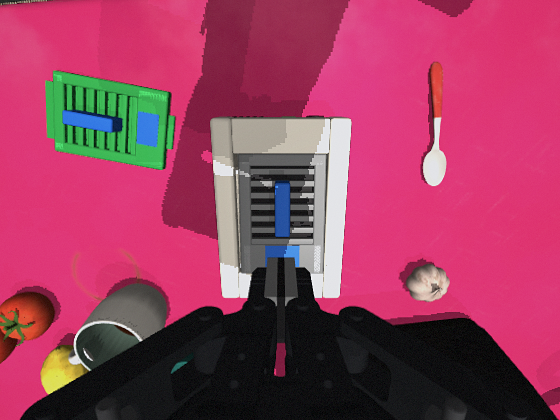

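w5: the cover lies hooked in the bay, with the roof edge at row 155, the plate at (240–327) and the mark at (282,255). I'll check the lean by depth, then press.

```bash
python3 - <<'E'
from h import *
im=load('w5'); w=world(im,[(319,165),(319,200),(319,240),(246,165),(246,200),(246,240)],T=im['T'])
print(((Ro.from_euler('z',-CL[1]).apply(w-CL[0]))*1e3).round(1))
def F(): 
    f=r.current_contact_force(); print(round((r.current_tool_pos()[2]-.022)*1e3,1),np.round(f,1),round(r.current_t(),2)); return abs(f[2])
c=CL[0]+Ro.from_euler('z',CL[1]).apply([.040,0,0]); q=tool(CL,0,0,0)[1]
pt=lambda z:[c[0],c[1],z+.022]
r.move_to(pt(.10),q); F(); r.move_linear(pt(.076),vel=.08)
for z in np.arange(.074,.0585,-.0015):
    r.move_linear(pt(z),vel=.03)
    if F()>25: break
E
```

```text
[[-51.5  35.7  61.5]
 [-18.1  36.6  64.7]
 [ 21.5  37.5  70.1]
 [-51.3 -33.1  60.6]
 [-18.2 -33.8  65.1]
 [ 21.3 -34.6  70.5]]
100.7 [ 0.3 -0.2  0.7] 13.8
74.1 [0.1 0.1 0.1] 14.5
72.8 [0.5 0.4 2.6] 14.75
71.2 [ 1.7 -0.7  4.2] 15.0
69.8 [ 2.7 -0.2  3.9] 15.25
67.8 [ 0.9 -0.4  1.6] 15.5
66.1 [-0.   0.8 -0.5] 15.75
64.7 [-0.1 -0.5 -0.9] 16.0
63.3 [ 0.2 -0.2  0.9] 16.25
62.1 [-0.4  0.5  1.8] 16.5
62.0 [-6.1  2.  19.6] 16.75
61.9 [-13.9   4.7  37.6] 17.0
```

```bash
python3 - <<'E'
from h import *
p=np.array(r.current_tool_pos()); r.move_linear(p+[0,0,.08],vel=.12)
p,q=tool(CL,0,.2,0); r.move_to(p+[-.08,0,0],q); r.sleep(.5); im=wsnap('w6'); print(np.round(r.current_contact_force(),1),r.current_t())
# predicted pixels for plate strip points & cleaner rim, then height there
A=Ro.from_euler('z',CL[1]);K=np.array([[im['fx'],0,im['cx']],[0,im['fy'],im['cy']],[0,0,1]]);W=np.linalg.inv(im['T'])
pts=np.array([(-50,36),(0,36),(50,36),(-50,-36),(0,-36),(50,-36),(0,55),(0,-55),(52,10)])
P=A.apply(np.c_[pts/1e3,np.full(len(pts),.062)])+CL[0]
uv=cv2.projectPoints(P,W[:3,:3],W[:3,3],K,np.array(im['D']))[0][:,0]
print(np.c_[pts,world(im,uv,T=im['T'])[:,2]*1e3].round(1))
u,v=uv.mean(0).astype(int); cv2.imwrite('pics/c6.png',cv2.resize(cv2.imread('pics/w6.png')[max(0,v-100):v+100,max(0,u-90):u+90],None,fx=3,fy=3,interpolation=cv2.INTER_CUBIC))
E
```

```text
[-0.5  0.1 -0.2] 19.0167
[[-50.   36.   59.9]
 [  0.   36.   62.4]
 [ 50.   36.  261. ]
 [-50.  -36.   61.4]
 [  0.  -36.   62. ]
 [ 50.  -36.  261.1]
 [  0.   55.   60. ]
 [  0.  -55.   61.6]
 [ 52.   10.  262.6]]
```

View pics/c6.png

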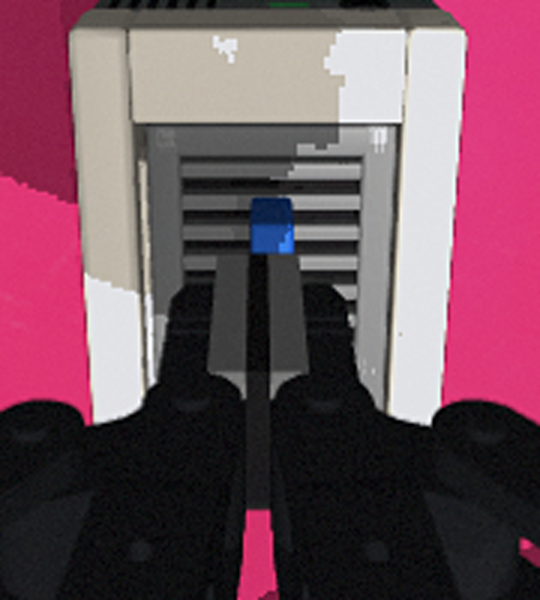

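c6: the plate's front is level with the rim (about 62 mm at x = 0), but the fingers hide the back. I'll take one more view from farther ahead.

```bash
python3 - <<'E'
from h import *
p,q=tool(CL,.05,.25,0); r.move_to(p,q); r.sleep(.3); im=wsnap('w7')
A=Ro.from_euler('z',CL[1]);K=np.array([[im['fx'],0,im['cx']],[0,im['fy'],im['cy']],[0,0,1]]);W=np.linalg.inv(im['T'])
pts=np.array([(-50,36),(0,36),(50,36),(-50,-36),(0,-36),(50,-36),(50,55),(50,-55),(50,10)])
P=A.apply(np.c_[pts/1e3,np.full(len(pts),.062)])+CL[0]
uv=cv2.projectPoints(P,W[:3,:3],W[:3,3],K,np.array(im['D']))[0][:,0]
print(np.c_[pts,world(im,uv,T=im['T'])[:,2]*1e3].round(1))
u,v=uv.mean(0).astype(int); cv2.imwrite('pics/c7.png',cv2.resize(cv2.imread('pics/w7.png')[max(0,v-80):v+100,max(0,u-80):u+80],None,fx=3.3,fy=3.3,interpolation=cv2.INTER_CUBIC))
E
```

```text
[[-50.   36.   60.2]
 [  0.   36.   62.4]
 [ 50.   36.   61.3]
 [-50.  -36.   60.2]
 [  0.  -36.   60.8]
 [ 50.  -36.   61. ]
 [ 50.   55.   62.2]
 [ 50.  -55.   61.4]
 [ 50.   10.   61.6]]
```

View pics/c7.png

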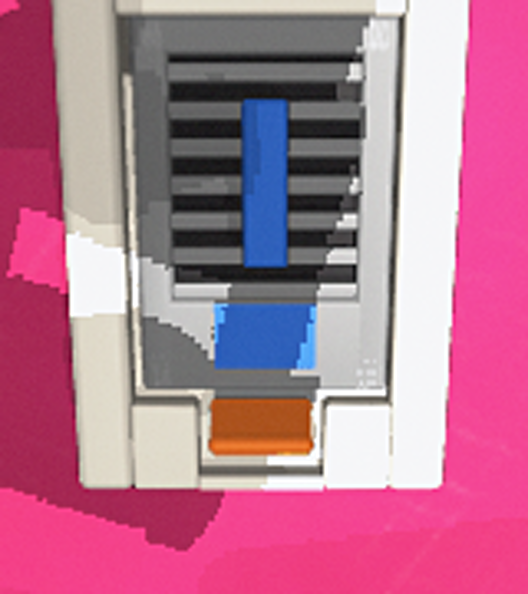

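c7: the cover is flat and level with the rim all round, with its back end under the orange catch at (262,425). I'm handing it in.

```bash
python3 -c "
from h import *
print(r.current_t(),r.hand_in())"
```

```text
the job is handed in; nothing more can be done
19.9833 None
```

The grey vent cover is back on the right-hand air cleaner: hooked in the slot, pressed down and lying flat, level with the top to about 2 mm with its back end under the orange catch; I handed the job in at 20.0 s of the 42 s, without touching the mug, garlic, tea box or teaspoon.

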